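# Stand the kit heatsinks up for a heat run

### The job

Get the angle heatsinks ready for a heat run: lift the loose cover plate off the grey kit box and lay it flat, handle up, on the cork pad; take out every L-shaped heatsink, leaving the other parts in the box, and tip each one over its corner so that it stands on the grey bench mat on its plain foot with the finned leg upright, none touching another. Then put the cover back on the box, fully home over its two pins, and leave the other things on the bench as they are.

Things in the scene. Friction and masses are not known exactly. Their poses are not given: they have to be found in the camera images.
- box: fixed grey steel open-topped kit box. Origin: centre of its underside, on the bench. Outside 260 (x) x 186 (y) x 66 mm high, walls and floor 5 mm. A flange at the top of each x end reaches to x = +-151 mm; from each rises a locating pin, 8 mm across, 14 mm high, tapered tip, at x = +-138 mm, y = 0. Rim and flanges are level, 66 mm above the bench
- mat: fixed thin grey bench mat, 270 (x) x 260 (y) x 3 mm, origin at the centre of its underside on the bench; top at 3 mm. A screwdriver lies along its +x edge
- pad: fixed cork pad, 300 (x) x 190 (y) x 5 mm, origin at the centre of its underside on the bench; top at 5 mm
- cover_grip (a point): loose aluminium cover plate, 300 (x) x 190 (y) x 4 mm, 0.42 kg, two through holes 13 mm across at x = +-138 mm, y = 0 (same either way round). On top a black bow handle: bar 100 (x) x 12 (y) x 10 mm (z), 25 mm free under it. Point: centre of the bar, 34 mm above the underside of the plate; z up. Starts seated on the box (point 100 mm above the bench)
- sink1_center (a point): black L-shaped heatsink, 0.2 kg. Leg: block 90 (x) x 60 (y) x 20 mm (z), fins on its outer -z face. Foot: plate 10 mm thick, 60 wide, at the leg's -x end, its free edge 52 mm above the fin tips. Point: centre of the leg (foot at x -45 to -35, z -10 to +42 mm; outer corner edge at x -45, z -10). Lying on its fins +z is up, foot up; standing on its foot +x is up, point 45 mm above the mat
- sink2_center (a point): second such heatsink, all as the first; may be absent. All start lying on their fins on the box floor, foot rising at the end nearer the box's -x wall with 20 mm or more clear beyond it, within 0.07 rad of square to the box; centre of mass about 37 mm from the corner edge along the leg, 15 mm from the fin tips
- sink3_center (a point): third such heatsink, all as the first; may be absent. The heatsinks and the transformer take any of four places in the box, two rows of two
- transformer_center (a point): loose mains transformer in the box, steel core and copper winding, 56 (x) x 52 (y) x 46 mm high; point at its centre. Stays in the box
- busbar_center (a point): loose copper bar in the box, 12 (x) x 140 (y) x 8 mm, lying flat on the floor; point at its centre. Stays in the box
- resistor_center (a point): loose cream ceramic power resistor in the box, 13 (x) x 100 (y) x 12 mm, lying flat on the floor; point at its centre. Stays in the box
- screwdriver: black-handled screwdriver, 170 mm long, about 25 mm high, lying along the +x edge of the mat; origin underneath its middle. Leave alone
- multimeter: yellow multimeter, 150 x 75 x 34 mm, lying at the back of the bench; origin centre of underside. Leave alone
- spool: grey solder spool, 62 mm across, 50 mm high, at the back; origin centre of underside. Leave alone
- capacitor: aluminium capacitor can, 52 mm across, 95 mm high, at the back; origin centre of underside. Leave alone
- decade: decade resistance box with four knobs, 160 x 100 x 70 mm, at the back; origin centre of underside. Leave alone

How it is judged:
By the outcome, as a careful person would: the job done as asked, in the order asked, and still so for the second after the job is handed in, with the robot touching nothing.
Of sink1, sink2, sink3 only 2 to 3 are there at a start; the rules pass over those that are not, and their reading is None.
At some moment in a run one of cover, transformer may be knocked a few centimetres aside while the robot is not near it.
Once in a run the grip may slacken for a moment while it holds something.
It also fails if it takes over 210 s, if anything falls off the work surface, if the arm or the gripper's body presses on something with over 40 N, if the wrist force passes 120 N, or if a joint passes its speed limit or range.

### The arm

A 6-joint arm with a two-finger parallel gripper is mounted at the origin on the work surface. World frame = base frame: x ahead of the robot, y to its left, z up, the work surface at z = 0. Lengths are in mm, angles in rad, forces in N, time in s.
With the tool pointing down it reaches from about 300 to 825 mm from the base axis. Payload 5.4 kg.
Tool frame: the origin (TCP) lies at the centre of the arm's flange, where the gripper is bolted on; the fingertips stand 190 mm ahead of it and the grasp point (between the pads) lies bot.grip_depth ahead of it (bot.grip_depth is the distance from the TCP to the grasp point, in mm); z points along the fingers, y is the line along which they close (so a half turn about z gives the same grasp; the last joint's range is limited). The gripper opens to 92 mm and grips with 3 to 60 N. Pads are 20 mm wide; open, the fingers measure 128 mm over their backs; the gripper's body (75 mm by 189 mm) begins 69 mm behind the grasp point.
Start: joints at [-1.363, 0.158, 1.597, -0, 1.386, -0.21], TCP at [233.282, -525.535, 404.701] pointing down, gripper open.
Joint ranges: [-2.91, 2.91], [-0.94, 2.29], [0.18, 2.7], [-1.29, 4.43], [0.17, 2.64], [-3, 3]. Speed limits (rad/s): [2.57, 2.57, 3.14, 3.14, 3.14, 3.14].

### API

Orientations are given as a unit quaternion [x, y, z, w].
In Python, from plant import bot, cams, workorder, finder gives the robot as it stands. Calls block until the motion is done:
- bot.move_to(position, orientation): joint-space move of the TCP to a pose.
- bot.move_linear(position, speed=150, frame=None, threshold=None): straight line of the TCP; frame=None keeps the orientation; speed is the mean speed in mm/s. With threshold (N) it stops when the force on the tool has changed by that much, and returns True; else False.
- bot.goto_joints(angles): joint-space move.
- bot.release() and bot.close_gripper(newtons=None): open the fingers fully, or close them until they stop; newtons is the grip in N (None keeps the last).
- bot.dwell(seconds).
- bot.solve_ik(position, orientation): joint angles nearest the present ones, or None.
- bot.read_state(): the state.
- cams.snapshot(name): name is "scene" or "side" or "wrist"; returns the picture (480x640x3 uint8, red, green, blue); there is no depth.
- cams.get_calibration(name): a dict with "fx", "fy", "cx", "cy" (pixels), "origin" and "rotation" of the camera in the world. Camera axes: x right, y down, z forward; pixel columns grow to the right and rows downward; lengths in mm; the calibration is good to about 2 mm. A picture is of the moment at which its call begins: read the wrist's pose just before it. get_calibration takes no time and is no camera call; for the wrist camera it gives the pose at the moment of the call.
A pose or a line that the arm cannot do raises bot.PlanningError and nothing moves.
- workorder.hand_in(): hands the job in; it is judged then, once.
Trained networks look in the newest picture that a camera, given by its name, has taken for a name from the list of things; names that differ only in an ending like _2 or _b are one class to them, and where a whole thing is asked for, a point or a joint stands for the part that bears it (a point fixed in the world has none). Each returns a list of dicts, best first, with "conf" (0 to 1); they miss things now and then, are a little off and sometimes report something else, mostly with a low value. They report only what shows in the picture. A call takes as long as a camera call.
- finder.cut_out(camera, query): "pixels" (480x640 bool, what is visible of it).
- finder.place_of(camera, query): "position" ([x, y, z] in mm, in world coordinates, good to about 4 mm: a listed point, or the origin of a listed thing).
The state is a dict: "clock": time; "joints": joint angles; "joint_velocities": joint speeds; "joint_efforts": joint torques, N m; "tcp_pos": TCP position; "orientation": TCP orientation; "wrist_force": force on the tool from outside, world axes, zero at the start; "torque": the same for the moment, N m; "finger_gap": opening from 0.0 (shut) to 1.0 (fully open); "grasp_force": force on a finger pad.
Only numpy, scipy, OpenCV 4.12 (cv2) and the standard library are available. Lean on these libraries where they do the work, as an engineer would, in place of code of your own. Each camera call takes 0.05 s, during which the arm holds its last target. There are 200 camera calls.

## Working session

There is one attempt and no reset: what is moved stays moved. The work goes in short steps, each a Python script; the robot and the scene stay as the last script left them, time stands still between calls to the robot, and variables do not carry over. Pictures are saved under pics/ and viewed, at most 14 in all, crops included, and the job is handed in when it is done.

```bash
ls; mkdir -p pics; python3 - <<'E'
from plant import bot, cams, workorder, finder
import cv2,numpy as np
s=bot.read_state();print(s, bot.grip_depth)
for c in ["scene","side"]:
    im=cams.snapshot(c);cv2.imwrite(f"pics/{c}0.png",im[:,:,::-1])
    k=cams.get_calibration(c);print(c,k)
    for q in ["box","mat","pad","cover_grip","screwdriver","multimeter","spool","capacitor","decade"]:
        r=finder.place_of(c,q);print(q,[(np.round(d["position"]),round(d["conf"],2)) for d in r[:2]])
E
```

```text
pics
{'clock': 0.0, 'joints': array([-1.36310746e+00,  1.59029297e-01,  1.59823787e+00, -3.30901708e-05,
        1.38619610e+00, -2.10095887e-01]), 'joint_velocities': array([-1.47914492e-04, -3.82638770e-05,  1.46484766e-04,  5.42067431e-05,
       -2.01237915e-03,  5.91927845e-04]), 'joint_efforts': array([ 1.33286219e-03, -3.85562718e+01, -3.22113311e+01,  7.03643868e-02,
        3.77044198e-02, -1.25576298e-04]), 'tcp_pos': array([ 233.21782215, -525.27068163,  403.72686556]), 'orientation': array([ 9.78260148e-01,  2.07379379e-01, -1.51354679e-05, -9.35328383e-04]), 'wrist_force': array([ 0.05108434, -0.94387336, -0.13017226]), 'torque': array([-0.01082659,  0.03862809, -0.03454457]), 'grasp_force': 0.0, 'finger_gap': 1.0004159213965005} 171.4
scene {'fx': 555.7426418019076, 'fy': 555.7426418019076, 'cx': 317.72671891551744, 'cy': 243.27660761067054, 'origin': array([1146.69880497, -820.88101628,  754.02282596]), 'rotation': array([ 0.84878274,  0.25388588, -0.13882508, -0.44253522])}
box []
mat [(array([546., 309.,   2.]), 0.91), (array([ 750., -275.,    0.]), 0.44)]
pad [(arra
[... 324 characters left out ...]
80.0309637390691, 'fy': 580.0309637390691, 'cx': 328.2063226732196, 'cy': 240.000874950848, 'origin': array([466.24031838, 747.54730644, 901.8696005 ]), 'rotation': array([-0.08426986,  0.92696432, -0.36450642,  0.02776346])}
box [(array([670., 288.,   1.]), 0.55)]
mat [(array([547., 307.,   1.]), 0.78)]
pad [(array([547.,   1.,   7.]), 0.93)]
cover_grip [(array([ 526., -289.,  103.]), 0.68)]
screwdriver [(array([668., 286.,   3.]), 0.69), (array([ 525., -287.,   -2.]), 0.53)]
multimeter [(array([757.,  66.,  -1.]), 0.81), (array([669., 286.,   0.]), 0.61)]
spool [(array([ 769., -143.,   -1.]), 0.98)]
capacitor [(array([ 754., -273.,    3.]), 0.88)]
decade [(array([767., 256.,  -3.]), 0.86)]
```

View pics/scene0.png

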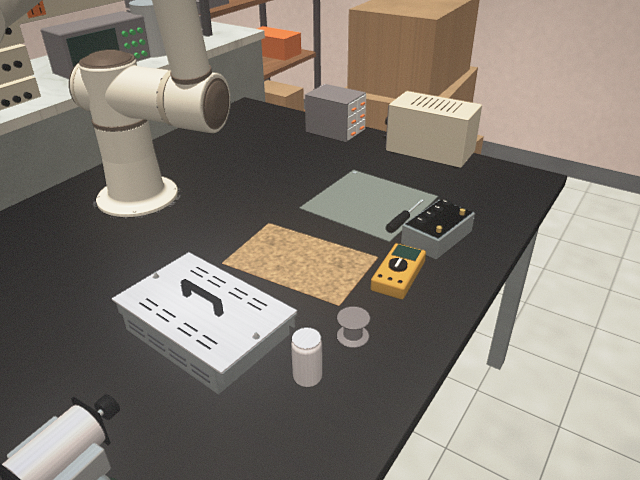

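View pics/side0.png

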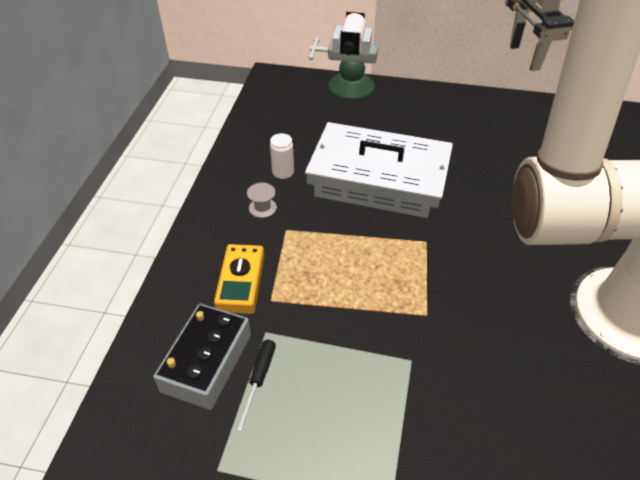

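The scene view shows the covered box at lower left, handle at about (203,295) and pins at (155,275) and (256,335). The pad is centred near (300,262) and the mat near (370,205), with the screwdriver on the mat's far edge. The side view agrees, so next I'll fit the outlines of the plate, pad and mat.

```bash
cat > h.py <<'E'
from plant import bot, cams, workorder, finder
import cv2,numpy as np
from scipy.spatial.transform import Rotation as R
G=bot.grip_depth
def rays(k,px):
    px=np.atleast_2d(px).astype(float)
    d=np.c_[(px[:,0]-k["cx"])/k["fx"],(px[:,1]-k["cy"])/k["fy"],np.ones(len(px))]
    return R.from_quat(k["rotation"]).apply(d)
def onplane(k,px,z):
    d=rays(k,px);o=np.array(k["origin"]);return (o+d*((z-o[2])/d[:,2])[:,None])
def tri(ks,pxs):
    A=np.zeros((3,3));b=np.zeros(3)
    for k,p in zip(ks,pxs):
        d=rays(k,p)[0];d/=np.linalg.norm(d);M=np.eye(3)-np.outer(d,d);A+=M;b+=M@k["origin"]
    return np.linalg.solve(A,b)
def proj(k,P):
    c=R.from_quat(k["rotation"]).inv().apply(np.atleast_2d(P)-k["origin"])
    return np.c_[k["fx"]*c[:,0]/c[:,2]+k["cx"],k["fy"]*c[:,1]/c[:,2]+k["cy"]]
def down(yaw): return np.array([np.cos(yaw/2),np.sin(yaw/2),0,0])
def tool(grasp,q):  # TCP for a grasp point
    return np.array(grasp)-R.from_quat(q).apply([0,0,G])
def rect(k,m,z):    # rectangle of mask on plane z: centre, size(long,short), yaw of long axis
    c=max(cv2.findContours(m.astype(np.uint8),cv2.RETR_EXTERNAL,cv2.CHAIN_APPROX_NONE)[0],key=cv2.contourArea)[:,0]
    w=onplane(k,c,z)[:,:2]
    box=cv2.boxPoints(cv2.minAreaRect(w.astype(np.float32)))
    e=box[1]-box[0];f=box[2]-box[1]
    if np.linalg.norm(e)<np.linalg.norm(f): e,f=f,e
    return box.mean(0),(np.linalg.norm(e),np.linalg.norm(f)),(np.arctan2(e[1],e[0])+np.pi/2)%np.pi-np.pi/2
def snap(c,name=None):
    k=cams.get_calibration(c);im=cams.snapshot(c)
    if name: cv2.imwrite(f"pics/{name}.png",im[:,:,::-1])
    return k,im
def st(msg=""):
    s=bot.read_state();print(msg,"t%.1f"%s["clock"],"tcp",np.round(s["tcp_pos"],1),"gap%.3f"%s["finger_gap"],"gf%.1f"%s["grasp_force"],"F",np.round(s["wrist_force"],1));return s
E
python3 - <<'E'
from h import *
P={}
for c in ["scene","side"]:
    k,im=snap(c)
    for q,z in [("cover_grip",70),("pad",5),("mat",3)]:
        r=finder.cut_out(c,q)
        if r: print(c,q,round(r[0]["conf"],2),[np.round(x,3) for x in rect(k,r[0]["pixels"],z)])
# wrist look from two places above the cover
for i,(x,y) in enumerate([(525,-330),(525,-250)]):
    bot.move_to([x,y,430],down(0)); k,im=snap("wrist",f"w{i}")
    print("wristcam",np.round(k["origin"]),round(k["fx"]),k["rotation"])
    r=finder.place_of("wrist","cover_grip");print([(np.round(d["position"],1),round(d["conf"],2)) for d in r[:2]])
    r=finder.cut_out("wrist","cover_grip")
    if r: print([np.round(x,3) for x in rect(k,r[0]["pixels"],70)])
st()
E
```

```text
scene cover_grip 0.7 [array([ 523.414, -287.672], dtype=float32), array([308.378, 197.708], dtype=float32), np.float32(-0.078)]
scene pad 0.95 [array([544.522,  -3.227], dtype=float32), array([301.152, 194.174], dtype=float32), np.float32(0.067)]
scene mat 0.77 [array([547.857, 308.572], dtype=float32), array([277.065, 269.909], dtype=float32), np.float32(-0.041)]
side cover_grip 0.57 [array([ 743.841, -254.515], dtype=float32), array([161.811,  54.062], dtype=float32), np.float32(-1.325)]
side pad 0.79 [array([543.07 ,  -0.958], dtype=float32), array([298.275, 191.19 ], dtype=float32), np.float32(0.069)]
side mat 0.56 [array([547.926, 309.942], dtype=float32), array([270.344, 261.04 ], dtype=float32), np.float32(-0.039)]
wristcam [ 606. -331.  410.] 416 [-0.69888529  0.70036706  0.10230502 -0.10285438]
[(array([ 524.1, -288.2,   99.8]), 0.98)]
[array([ 524.904, -288.787], dtype=float32), array([301.416, 191.414], dtype=float32), np.float32(-0.084)]
wristcam [ 606. -249.  410.] 416 [-0.69940683  0.69991698  0.10181726 -0.10285699]
[(array([ 525.2, -290. ,  100. ]), 0.77)]
 t3.4 tcp [ 524.8 -251.1  430. ] gap1.000 gf0.0 F [ 0.9 -0.8  0.2]
```

```bash
cat >> h.py <<'E'
BOX=np.array([524.9,-288.9]);BY=-0.083
PAD=np.array([543.8,-2.0]);PY=0.068
MAT=np.array([548,309.]);MY=-0.04
E
python3 - <<'E'
from h import *
q=down(BY)
bot.move_to(tool([*BOX,160],q),q)
hit=bot.move_linear(tool([*BOX,98],q),speed=80,threshold=15)
st("at handle %s"%hit)
bot.close_gripper(55); s0=st("closed")
x,y,z=bot.read_state()["tcp_pos"]
bot.move_linear([x,y,z+15],speed=60);st("lift15")
bot.move_linear([x,y,z+110],speed=120);st("lift110")
snap("side","lift")
import json;json.dump({"seat":[x,y,z]},open("pose.json","w"))
E
```

```text
at handle False t4.9 tcp [ 525.1 -289.1  269.9] gap1.001 gf0.0 F [ 0.3 -0.8  0.5]
closed t6.1 tcp [ 524.9 -288.9  269.4] gap0.125 gf55.0 F [-0.1 -0.3  0.8]
lift15 t6.5 tcp [ 525.  -288.9  284.8] gap0.122 gf55.0 F [-0.5  0.8 -3.6]
lift110 t7.4 tcp [ 524.6 -288.6  378.2] gap0.124 gf55.0 F [ 0.3  0.2 -4.1]
```

View pics/lift.png

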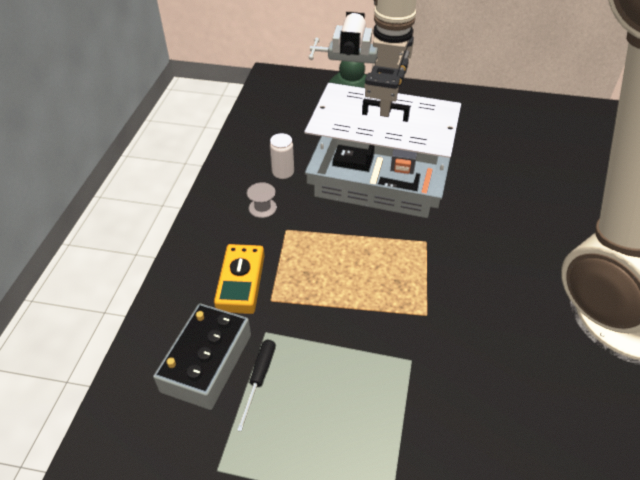

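The cover is held (4.1 N) and level. Under it I can see a sink near (353,157), the transformer near (403,165), a sink near (400,182), and the cream and copper bars. Now laying the cover on the pad.

```bash
python3 - <<'E'
from h import *
q=down(PY)
bot.move_linear([524.9,-288.9,380],speed=150)
bot.move_to([*PAD,330],q);st("over pad")
bot.move_linear([*PAD,225],speed=120)
hit=bot.move_linear([*PAD,206],speed=30,threshold=6);s=st("down %s"%hit)
bot.release();bot.dwell(0.2)
s=st("rel")
x,y,z=s["tcp_pos"]
import json;d=json.load(open("pose.json"));d["pad"]=[x,y,z];json.dump(d,open("pose.json","w"))
bot.move_linear([x,y,z+80],speed=150)
q=down(BY)
for i,dy in enumerate([-40,40]):
    bot.move_to([BOX[0]-60,BOX[1]+dy,400],q); k,im=snap("wrist",f"in{i}")
    np.save(f"in{i}.npy",im)
    import pickle;pickle.dump(k,open(f"in{i}.k","wb"))
    for n in ["sink1_center","transformer_center","busbar_center","resistor_center"]:
        print(n,[(np.round(d["position"],1),round(d["conf"],2)) for d in finder.place_of("wrist",n)[:4]])
k,im=snap("scene");print("cover",[(np.round(d["position"],1),round(d["conf"],2)) for d in finder.place_of("scene","cover_grip")[:2]])
st()
E
```

```text
over pad t8.8 tcp [544.2  -3.  330.5] gap0.120 gf55.0 F [ 0.4 -0.6 -4.1]
down True t10.4 tcp [543.7  -2.  208.4] gap0.123 gf55.0 F [-0.8 -0.5  4.6]
rel t11.8 tcp [542.7  -1.8 207.1] gap0.999 gf0.0 F [0.3 0.1 0.1]
sink1_center []
transformer_center [(array([ 474.2, -336.1,   28.6]), 0.7)]
busbar_center [(array([ 413.7, -271.3,    6.5]), 0.9)]
resistor_center [(array([ 531.6, -302. ,   11.3]), 0.88), (array([ 596.5, -338.5,   15.5]), 0.44)]
sink1_center []
transformer_center [(array([ 473.8, -333.8,   25.3]), 0.66), (array([ 415.2, -274.8,    7.7]), 0.45)]
busbar_center [(array([ 418. , -274.9,   10.2]), 0.65)]
resistor_center [(array([ 533. , -303.4,    8.9]), 0.78)]
cover [(array([5.412e+02, 4.000e-01, 4.280e+01]), 0.86)]
 t14.9 tcp [ 464.8 -249.6  399.9] gap0.999 gf0.0 F [-0.5 -0.7 -0. ]
```

View pics/in0.png

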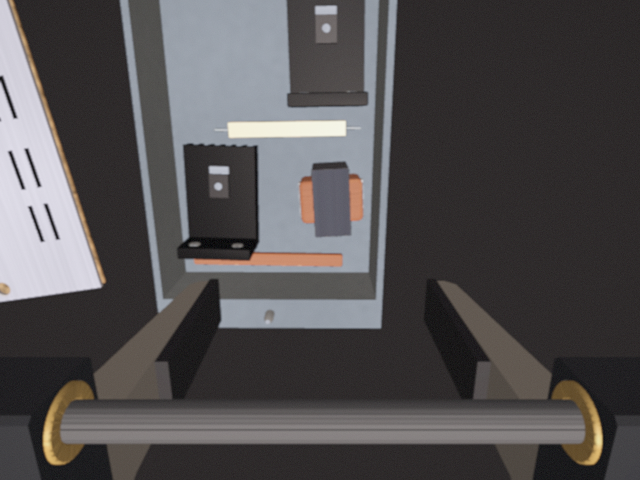

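The wrist view shows two sinks. Sink A is on the left at columns 180–258, rows 145–258, with its foot at the bottom; sink B is at the upper right, foot at row about 99. The transformer is at (333,200), the resistor at row 129 and the busbar at row 259. The fourth place is empty. I'll make enlarged crops of both views to triangulate the feet.

```bash
python3 - <<'E'
from h import *
import pickle
T=[]
for i in range(2):
    im=np.load(f"in{i}.npy");k=pickle.load(open(f"in{i}.k","rb"))
    row=[]
    for P in [(432,-245,50),(590,-340,50)]:
        u,v=proj(k,P)[0].astype(int); x0,y0=max(0,min(540,u-50)),max(0,min(405,v-38))
        print(i,P,"crop origin",x0,y0)
        row.append(cv2.resize(cv2.convertScaleAbs(im[y0:y0+75,x0:x0+100,::-1],alpha=1.8,beta=20),(400,300),interpolation=cv2.INTER_CUBIC))
    T.append(np.hstack(row))
cv2.imwrite("pics/crops.png",np.vstack(T))
E
```

```text
0 (432, -245, 50) crop origin 177 222
0 (590, -340, 50) crop origin 275 8
1 (432, -245, 50) crop origin 271 214
1 (590, -340, 50) crop origin 384 0
```

View pics/crops.png

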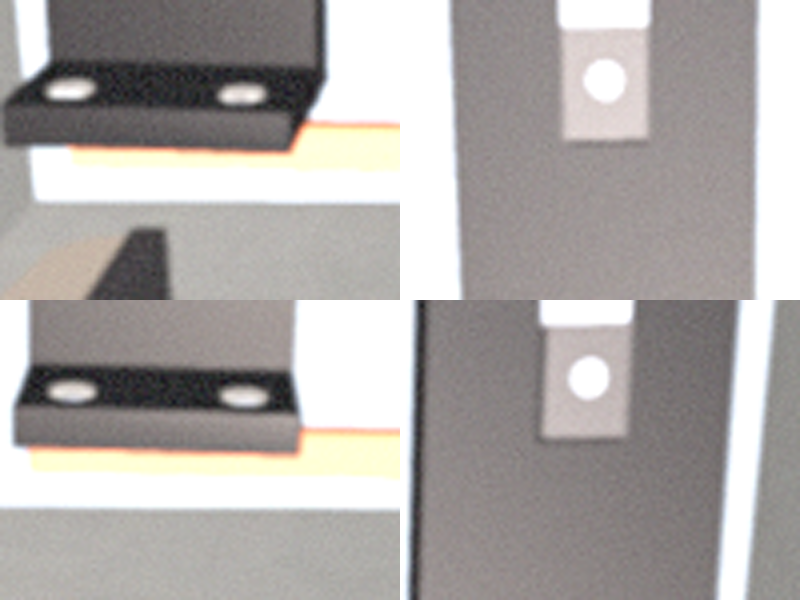

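```bash
python3 - <<'E'
from h import *
import pickle
K=[pickle.load(open(f"in{i}.k","rb")) for i in range(2)]
a0=[(178.5,247.8),(252,249.5),(179,258.3),(249.5,259.5)]
a1=[(274.8,240.3),(345.5,242),(275,250.3),(344.8,252)]
def loc(p): 
    c,s=np.cos(BY),np.sin(BY);d=np.array(p[:2])-BOX;return np.round([c*d[0]+s*d[1],-s*d[0]+c*d[1],p[2] if len(p)>2 else 0],1)
for p,r in zip(a0,a1): 
    t=tri(K,[p,r]);print(np.round(t,1),"box frame",loc(t))
    print("  plane57",loc(onplane(K[0],p,57)[0]),loc(onplane(K[1],r,57)[0]))
for P in [(474,-335,28),(415.8,-273,9),(532.3,-302.7,11)]: print(loc(P))
T=[]
for i,(x0,y0) in enumerate([(275,60),(384,50)]):
    im=np.load(f"in{i}.npy")
    T.append(cv2.resize(cv2.convertScaleAbs(im[y0:y0+75,x0:x0+100,::-1],alpha=1.8,beta=20),(400,300),interpolation=cv2.INTER_CUBIC))
    # whole inner picture too
cv2.imwrite("pics/crops2.png",np.hstack(T))
E
```

```text
[ 447.8 -207.6   55.6] box frame [-83.5  74.6  55.6]
  plane57 [-82.9  74.1  57. ] [-83.2  74.4  57. ]
[ 438.3 -265.5   45.7] box frame [-88.2  16.1  45.7]
  plane57 [-84.4  14.1  57. ] [-84.6  16.8  57. ]
[ 439.5 -207.    57.2] box frame [-91.9  74.5  57.2]
  plane57 [-92.   74.6  57. ] [-91.8  74.5  57. ]
[ 432.5 -264.1   54.3] box frame [-94.1  17.1  54.3]
  plane57 [-93.1  16.6  57. ] [-93.3  17.2  57. ]
[-46.9 -50.2  28. ]
[-110.     6.8    9. ]
[  8.5 -13.1  11. ]
```

View pics/crops2.png

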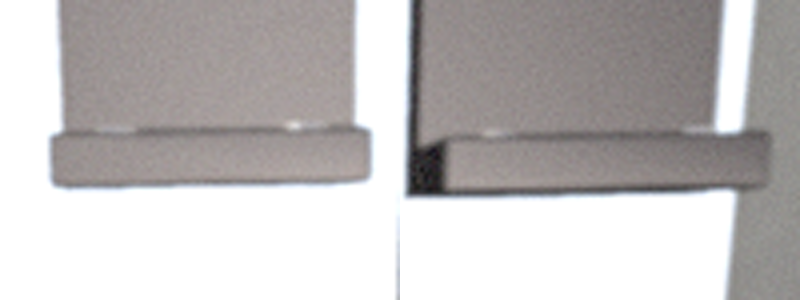

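```bash
python3 - <<'E'
from h import *
import pickle
K=[pickle.load(open(f"in{i}.k","rb")) for i in range(2)]
def loc(p): 
    c,s=np.cos(BY),np.sin(BY);d=np.array(p[:2])-BOX;return np.round([c*d[0]+s*d[1],-s*d[0]+c*d[1],p[2]],1)
b0=np.array([(53,133),(368,128),(55,186),(368,180)])/4+[275,60]
b1=np.array([(45,140),(370,133),(45,190),(368,186)])/4+[384,50]
for p,r in zip(b0,b1):
    t=tri(K,[p,r]);print(loc(t)," plane57",loc(onplane(K[0],p,57)[0]),loc(onplane(K[1],r,57)[0]))
print("transf",[loc(onplane(K[0],p,51)[0]) for p in [(313,164),(348,163),(300,180),(363,180),(318,236)]])
print("resistor z17",[loc(onplane(K[0],p,17)[0]) for p in [(228,123),(346,121),(228,138),(346,136)]])
E
```

```text
[ 36.5 -18.2  53.7]  plane57 [ 36.7 -18.4  57. ] [ 36.1 -17.7  57. ]
[ 37.3 -75.9  60.6]  plane57 [ 37.5 -76.2  57. ] [ 37.4 -77.1  57. ]
[ 27.4 -18.4  55.1]  plane57 [ 27.4 -18.6  57. ] [ 27.4 -18.1  57. ]
[ 28.2 -76.   61.8]  plane57 [ 28.4 -76.5  57. ] [ 28.2 -77.7  57. ]
transf [array([-15.7, -36.1,  51. ]), array([-14.9, -63.6,  51. ]), array([-28.3, -25.7,  51. ]), array([-28.3, -75.7,  51. ]), array([-74.7, -39.9,  51. ])]
resistor z17 [array([14.4, 36. , 17. ]), array([ 16. , -63.3,  17. ]), array([ 2.1, 36.8, 17. ]), array([  3.7, -63.5,  17. ])]
```

```bash
cat >> h.py <<'E'
def wbox(x,y,z): 
    c,s=np.cos(BY),np.sin(BY);return np.array([BOX[0]+c*x-s*y,BOX[1]+s*x+c*y,z])
def tipq(phi,th):
    return (R.from_rotvec(-th*np.array([-np.sin(phi),np.cos(phi),0]))*R.from_quat(down(phi))).as_quat()
def dirs(phi): return np.array([np.cos(phi),np.sin(phi),0]),np.array([-np.sin(phi),np.cos(phi),0])
def go(g,q): bot.move_to(tool(g,q),q)
def lin(g,q,**k): return bot.move_linear(tool(g,q),frame=q,**k)
E
python3 - <<'E'
from h import *
for psi in [np.pi/2,-np.pi/2]:
    for g in [wbox(32,-47,56),wbox(-57,45,56),[480,369,60],[480,249,60]]:
        q=down(BY+psi);s=bot.solve_ik(tool(g,q),q);print(psi,np.round(g), None if s is None else np.round(s,2))
for phi in [MY,0.2,0.4,0.6]:
  for y in [384,239]:
    for g,th in [([535,y,24],0),([565,y,63],np.pi/2),([565,y,150],np.pi/2),([565,y,150],np.pi/4)]:
        q=tipq(phi,th);s=bot.solve_ik(tool(g,q),q);print(phi,g,round(th,2),None if s is None else np.round(s,2))
# push the transformer back to clear the finger
q=down(BY)
bot.close_gripper(10)
go(wbox(8,-50,110),q)
print(lin(wbox(8,-50,28+18.6),q,speed=80,threshold=10))
print(lin(wbox(-27,-50,28+18.6),q,speed=50,threshold=25));st("pushed")
lin(wbox(0,-50,28+18.6),q,speed=100)
lin(wbox(0,-50,130),q,speed=150)
bot.release()
E
```

```text
1.5707963267948966 [ 553. -338.   56.] [-0.74  0.52  1.51 -0.    1.11 -0.65]
1.5707963267948966 [ 472. -239.   56.] [-0.7   0.26  1.86 -0.    1.02 -0.62]
1.5707963267948966 [480 369  60] [ 0.46  0.42  1.64 -0.    1.08  0.54]
1.5707963267948966 [480 249  60] [ 0.25  0.28  1.83 -0.    1.04  0.34]
-1.5707963267948966 [ 553. -338.   56.] [-0.74  0.52  1.51 -0.    1.11  2.49]
-1.5707963267948966 [ 472. -239.   56.] [-0.7   0.26  1.86 -0.    1.02  2.53]
-1.5707963267948966 [480 369  60] [ 0.46  0.42  1.64 -0.    1.08 -2.6 ]
-1.5707963267948966 [480 249  60] [ 0.25  0.28  1.83 -0.    1.04 -2.8 ]
-0.04 [535, 384, 24] 0 [ 0.44  0.59  1.48 -0.    1.07  2.05]
-0.04 [565, 384, 63] 1.57 [ 0.73  0.84  1.87  3.96  1.27 -1.88]
-0.04 [565, 384, 150] 1.57 [ 0.73  0.61  1.96  4.    1.18 -1.99]
-0.04 [565, 384, 150] 0.79 [ 0.61  0.24  1.87 -0.93  0.56  2.92]
-0.04 [535, 239, 24] 0 [ 0.21  0.43  1.71 -0.    1.    1.82]
-0.04 [565, 239, 63] 1.57 [ 0.43  0.76  2.14  3.62  1.36 -1.68]
-0.04 [565, 239, 150] 1.57 [ 0.43  0.46  2.25  3.65  1.2  -1.77]
-0.04 [565, 239, 150] 0.79 [ 0.33  0.    2.14 -0.81  0.36  
[... 867 characters left out ...]

0.4 [565, 239, 150] 1.57 [ 0.    0.4   2.39  2.72  1.24 -1.43]
0.4 [565, 239, 150] 0.79 [ 0.1  -0.08  2.22  0.73  0.32  0.65]
0.6 [535, 384, 24] 0 [ 0.44  0.59  1.48 -0.    1.07  1.41]
0.6 [565, 384, 63] 1.57 [ 0.27  0.77  2.1   2.8   1.31 -1.48]
0.6 [565, 384, 150] 1.57 [ 0.27  0.49  2.21  2.78  1.15 -1.42]
0.6 [565, 384, 150] 0.79 [0.34 0.1  2.03 0.67 0.3  0.74]
0.6 [535, 239, 24] 0 [ 0.21  0.43  1.71 -0.    1.    1.18]
0.6 [565, 239, 63] 1.57 [-0.17  0.74  2.24  2.36  1.45 -1.45]
0.6 [565, 239, 150] 1.57 [-0.17  0.41  2.36  2.34  1.31 -1.31]
0.6 [565, 239, 150] 0.79 [-0.01 -0.07  2.2   0.95  0.52  0.23]
False
False
pushed t18.7 tcp [ 493.6 -336.5  217.9] gap0.000 gf0.1 F [-0.4  0.4  0.6]
```

```bash
cat >> h.py <<'E'
def pick(gx,gy,yaw,tipz=37):
    """grip a foot with fingers closing along the sink's x; gx,gy in box frame"""
    q=down(yaw+np.pi/2); g=wbox(gx,gy,tipz+18.6)
    go(g+[0,0,70],q); print("hit",lin(g,q,speed=90,threshold=10)); st()
    bot.close_gripper(8); st("light"); bot.close_gripper(45); st("firm")
    p=bot.read_state()["tcp_pos"]
    bot.move_linear(p+[0,0,15],speed=60); st("up15")
    bot.move_linear(p+[0,0,110],speed=150); st("up110")
    return p
def tcpg(): # grasp point now
    s=bot.read_state();return s["tcp_pos"]+R.from_quat(s["orientation"]).apply([0,0,G])
E
python3 - <<'E'
from h import *
k,im=snap("scene")
print([(np.round(d["position"],1),round(d["conf"],2)) for d in finder.place_of("scene","transformer_center")[:2]])
pick(32.3,-47.4,BY+0.015)
snap("side","b_up")
E
```

```text
[(array([ 453.2, -330.5,   26.4]), 0.91), (array([540.5,  -0.7,  43.6]), 0.54)]
hit False
 t23.6 tcp [ 553.5 -339.1  227.7] gap1.002 gf0.0 F [-0.8  0.7 -0.3]
light t24.8 tcp [ 553.2 -338.8  227. ] gap0.108 gf8.0 F [0.1 0.2 0.6]
firm t25.0 tcp [ 553.2 -338.8  227. ] gap0.102 gf45.0 F [ 1.2  0.2 -1. ]
up15 t25.4 tcp [ 553.3 -339.   242.7] gap0.107 gf45.0 F [-0.3  0.1 -2.8]
up110 t26.2 tcp [ 552.9 -338.5  335.7] gap0.104 gf45.0 F [ 0.6  0.3 -2.3]
```

View pics/b_up.png

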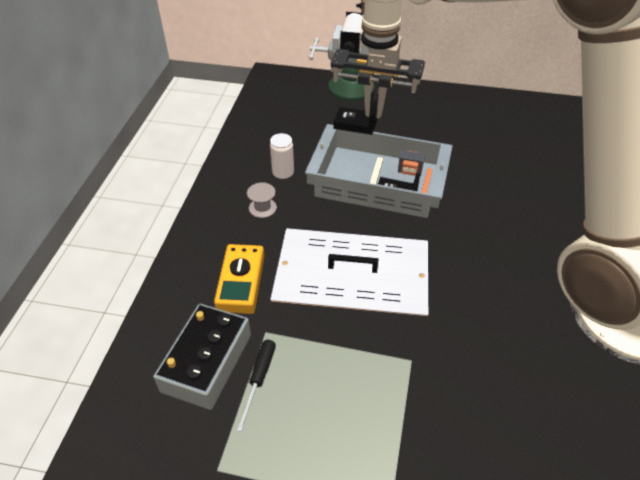

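B is held level above the box (2.3 N), with A and the other parts still inside and the cover flat on the pad. Now laying it on the mat and tipping it.

```bash
cat >> h.py <<'E'
def stage(fx,fy,phi,z0):
    q=down(phi+np.pi/2); g=np.array([fx,fy,0])+[0,0,z0-2-G]
    go(g+[0,0,80],q); st("over mat"); lin(g+[0,0,10],q,speed=150)
    print("hit",lin(g-[0,0,5],q,speed=30,threshold=5)); st("down")
    bot.release(); p=tcpg(); lin(p+[0,0,80],q,speed=200)
    return p
def regrip(fx,fy,phi,x=15,tipz=5.5):
    q=tipq(phi,0); u,_=dirs(phi); g=np.array([fx,fy,tipz+18.6])+u*(40+x)
    go(g+[0,0,70],q); print("hit",lin(g,q,speed=100,threshold=10))
    bot.close_gripper(10); bot.close_gripper(50); st("leg grip")
    lin(g+[0,0,15],q,speed=60); st("leg up")
    lin(g+[0,0,180],q,speed=200); st("leg up2")
E
python3 - <<'E'
from h import *
p=stage(475,365,0.2,227.0)
k,im=snap("scene","b_st"); 
for c in ["scene","side"]:
    snap(c);print([(np.round(d["position"],1),round(d["conf"],2)) for d in finder.place_of(c,"sink1_center")[:3]])
regrip(p[0],p[1],0.2)
snap("scene","b_leg")
E
```

```text
over mat t28.8 tcp [475.6 364.4 305.1] gap0.105 gf45.0 F [-0.6 -0.6 -2. ]
hit True
down t29.8 tcp [475.4 365.3 224.9] gap0.104 gf45.0 F [-0.7  0.2  5.2]
[]
[]
hit True
leg grip t34.8 tcp [527.3 375.4 193.5] gap0.648 gf50.7 F [0.4 1.7 5.1]
leg up t35.2 tcp [528.5 375.6 210.7] gap0.649 gf50.0 F [ 0.4  0.7 -2.8]
leg up2 t36.2 tcp [528.1 375.5 373.6] gap0.646 gf50.0 F [ 0.1  1.  -3. ]
```

View pics/b_leg.png

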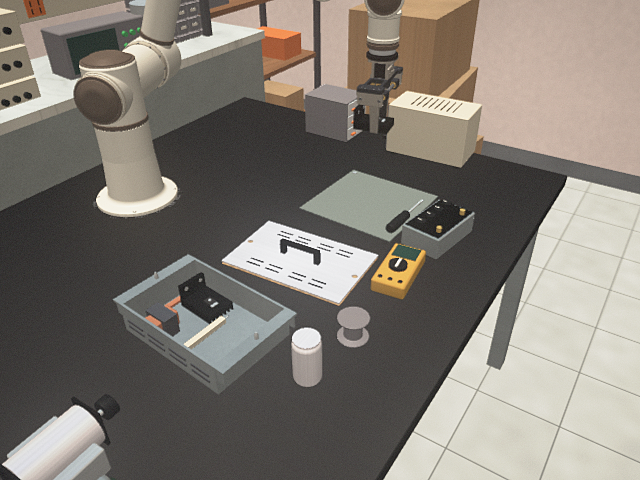

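```bash
cat >> h.py <<'E'
def stand(gx,gy,phi,h=60):
    q=tipq(phi,np.pi/2); u,_=dirs(phi); g=np.array([gx,gy,0])
    go(g+[0,0,240],q); st("tipped"); 
    lin(g+[0,0,3+h+15],q,speed=120)
    print("hit",lin(g+[0,0,h-6],q,speed=25,threshold=5)); st("down"); print("grasp z",tcpg()[2])
E
python3 - <<'E'
from h import *
stand(560,385,0.2)
snap("side","b_stand");snap("scene","b_stand2")
im=np.hstack([cv2.imread("pics/b_stand.png")[200:,150:550],cv2.imread("pics/b_stand2.png")[80:360,220:620]]);cv2.imwrite("pics/b_s.png",im)
E
```

```text
tipped t39.3 tcp [392.3 351.1 240.3] gap0.653 gf50.0 F [-0.5  0.2 -1.6]
hit True
down t41.5 tcp [392.1 351.1  59.7] gap0.645 gf50.0 F [-0.5 -0.3  4.4]
grasp z 60.12387296915661
```

View pics/b_s.png

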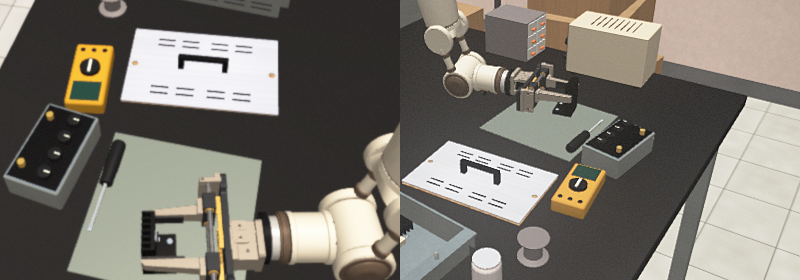

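The sink is upright, foot down, fins facing +x, and in contact with the mat. Releasing, backing off, then taking A.

```bash
cat >> h.py <<'E'
def leave(phi):
    u,_=dirs(phi); bot.release(); p=bot.read_state()["tcp_pos"]
    bot.move_linear(p-u*130,speed=150); p=bot.read_state()["tcp_pos"]; bot.move_linear(p+[0,0,160],speed=200)
E
python3 - <<'E'
from h import *
leave(0.2);st("left")
q=down(BY+np.pi/2)
snap("scene","b_done")
# look at A from two places (camera over the -x half), box frame
import pickle
q=down(BY)
for i,dy in enumerate([0,50]):
    bot.move_to([*wbox(-150,dy+20,0)[:2],360],q); k,im=snap("wrist",f"a{i}"); pickle.dump(k,open(f"a{i}.k","wb"))
    for n in ["sink1_center","transformer_center","resistor_center"]:
        print(n,[(np.round(d["position"],1),round(d["conf"],2)) for d in finder.place_of("wrist",n)[:2]])
T=[cv2.resize(cv2.imread(f"pics/a{i}.png"),(400,300)) for i in range(2)]+[cv2.resize(cv2.imread("pics/b_done.png")[120:270,260:460],(400,300))]
T.append(np.zeros_like(T[0]))
cv2.imwrite("pics/a.png",np.vstack([np.hstack(T[:2]),np.hstack(T[2:])]));st()
E
```

```text
left t44.2 tcp [265.  325.  218.8] gap1.000 gf0.0 F [-0.1  0.5 -0. ]
sink1_center []
transformer_center [(array([ 437.2, -340.9,   28.1]), 0.76)]
resistor_center []
sink1_center []
transformer_center [(array([ 439.9, -343.6,   25.8]), 0.91)]
resistor_center []
 t48.2 tcp [ 381.3 -207.4  360.2] gap1.001 gf0.0 F [0.6 0.6 0.1]
```

View pics/a.png

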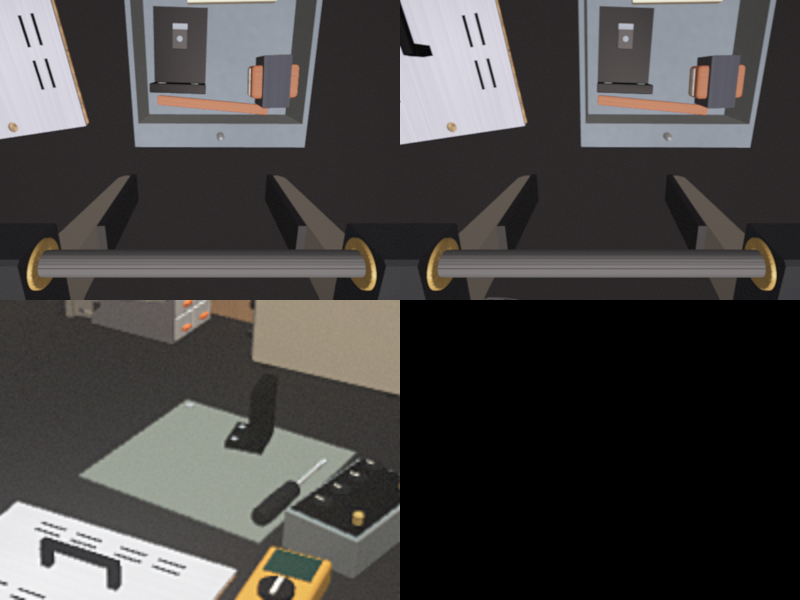

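B stands on its foot on the mat. The transformer has been moved but is still in the box, resting against the busbar. A looks undisturbed; I'll check its predicted corners against the picture and then take it.

```bash
python3 - <<'E'
from h import *
import pickle
for i in range(2):
    k=pickle.load(open(f"a{i}.k","rb"));print(np.round(proj(k,[wbox(-92,74.5,57),wbox(-93.2,16.9,57),wbox(-83,74.5,57)])/1.6,1).tolist())
    im=cv2.imread(f"pics/a{i}.png")
k,im=snap("wrist");
g=im.astype(int).sum(2)
k=cams.get_calibration("wrist");u,v=proj(k,wbox(-88,45.5,57))[0].astype(int);print(u,v,g[v-25:v+25:2,u].tolist(),g[v+3,u-60:u+60:3].tolist())
E
```

```text
[[150.9, 91.7], [204.9, 92.8], [150.5, 83.0]]
[[198.0, 91.7], [251.8, 92.9], [198.0, 83.0]]
357 140 [242, 247, 239, 247, 243, 240, 245, 243, 228, 62, 159, 221, 233, 237, 236, 245, 219, 320, 482, 479, 431, 401, 439, 446, 448] [307, 469, 474, 476, 482, 278, 220, 217, 225, 227, 234, 226, 225, 232, 237, 230, 226, 231, 235, 230, 236, 238, 234, 232, 234, 238, 244, 235, 231, 235, 235, 233, 224, 231, 215, 452, 472, 483, 478, 469]
```

```bash
python3 - <<'E'
from h import *
p=pick(-55,45.5,BY-0.023);print(p)
snap("scene","a_up")
E
```

```text
hit False
 t50.5 tcp [ 474.1 -239.2  227.6] gap0.999 gf0.0 F [0.7 0.1 0.7]
light t51.7 tcp [ 473.9 -239.   226.9] gap0.107 gf8.0 F [-1.8  0.   0.3]
firm t51.9 tcp [ 474.  -239.   226.9] gap0.105 gf45.0 F [-1.1 -0.3 -1.2]
up15 t52.3 tcp [ 474.2 -239.2  242.7] gap0.106 gf45.0 F [-0.4  0.2 -2.6]
up110 t53.1 tcp [ 473.6 -238.7  335.8] gap0.107 gf45.0 F [ 1.1 -0.3 -1.8]
[ 473.95284761 -238.99471651  226.94233502]
```

View pics/a_up.png

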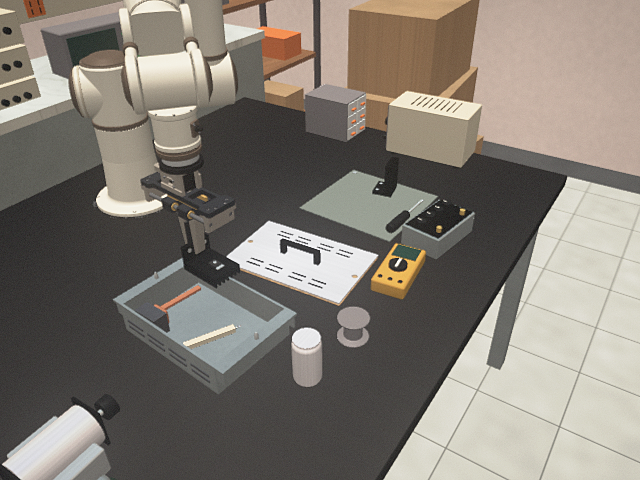

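A is held; the box now contains only the transformer, busbar and resistor.

```bash
python3 - <<'E'
from h import *
p=stage(475,218,0.2,227.0)
regrip(p[0],p[1],0.2)
stand(560,238,0.2)
snap("scene","a_s")
im=cv2.imread("pics/a_s.png")[80:360,220:620];cv2.imwrite("pics/a_sc.png",im)
E
```

```text
over mat t54.8 tcp [475.5 217.3 305.1] gap0.107 gf45.0 F [-0.  -0.4 -1.5]
hit True
down t55.8 tcp [475.5 218.1 224.8] gap0.105 gf45.0 F [-1.2 -0.5  4.2]
hit False
leg grip t60.7 tcp [528.6 228.9 195.7] gap0.645 gf50.0 F [0.5 0.1 1.7]
leg up t61.1 tcp [528.8 228.9 211.1] gap0.643 gf50.0 F [-0.1  0.1 -0.6]
leg up2 t62.1 tcp [528.1 228.7 373.8] gap0.645 gf50.0 F [ 0.1  0.4 -2. ]
tipped t64.7 tcp [392.3 204.1 240.3] gap0.646 gf50.0 F [-0.2  0.  -1.5]
hit True
down t66.9 tcp [392.2 204.   61.7] gap0.649 gf50.0 F [ 0.6 -0.6  3.3]
grasp z 62.09282689965906
```

View pics/a_sc.png

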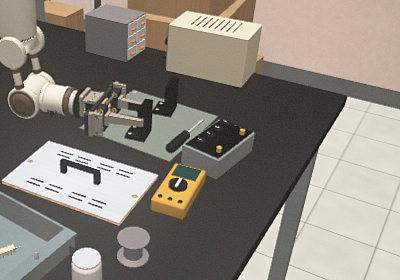

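A is upright on the mat, well clear of B. Next I'll release it, back off, and check from above the pad whether the cover has moved.

```bash
python3 - <<'E'
from h import *
leave(0.2)
bot.move_to([PAD[0]-60,PAD[1],430],down(PY));
for c in ["wrist","scene","side"]:
    k,im=snap(c,"cov_"+c)
    print([(np.round(d["position"],1),round(d["conf"],2)) for d in finder.place_of(c,"cover_grip")[:2]])
    r=finder.cut_out(c,"cover_grip")
    if r: print([np.round(x,3) for x in rect(k,r[0]["pixels"],9)],round(r[0]["conf"],2))
T=np.hstack([cv2.resize(cv2.imread("pics/cov_wrist.png"),(400,300)),cv2.resize(cv2.imread("pics/cov_scene.png")[120:270,260:460],(400,300))])
cv2.imwrite("pics/cov.png",T);st()
E
```

```text
Traceback (most recent call last):
  File "h.py", line 75, in leave
    bot.move_linear(p-u*130,speed=150); p=bot.read_state()["tcp_pos"]; bot.move_linear(p+[0,0,160],speed=200)
                                                                       ~~~~~~~~~~~~~~~^^^^^^^^^^^^^^^^^^^^^^^
plant.PlanningError: the arm cannot follow that straight line within its joint ranges
```

```bash
python3 - <<'E'
from h import *
p=st()["tcp_pos"]
for dx,dz in [(0,120),(0,90),(0,60),(40,160),(50,120),(30,90)]:
    try: bot.move_linear(p+[dx,0,dz],speed=150);print("ok",dx,dz);break
    except bot.PlanningError: pass
st()
bot.move_to([PAD[0]-60,PAD[1],430],down(PY));
for c in ["wrist","scene","side"]:
    k,im=snap(c,"cov_"+c)
    print([(np.round(d["position"],1),round(d["conf"],2)) for d in finder.place_of(c,"cover_grip")[:2]])
    r=finder.cut_out(c,"cover_grip")
    if r: print([np.round(x,3) for x in rect(k,r[0]["pixels"],9)],round(r[0]["conf"],2))
T=np.hstack([cv2.resize(cv2.imread("pics/cov_wrist.png"),(400,300)),cv2.resize(cv2.imread("pics/cov_scene.png")[120:270,260:460],(400,300))])
cv2.imwrite("pics/cov.png",T);st()
E
```

```text
t68.6 tcp [265.  178.2  61.6] gap1.002 gf0.0 F [-0.3 -0.4  0.4]
ok 0 90
 t69.3 tcp [265.3 178.3 151.7] gap1.000 gf0.0 F [ 0.  -0.2  0.5]
[(array([543.2,  -5.5,  42. ]), 0.71)]
[array([524.154,  -3.664], dtype=float32), array([262.062, 191.557], dtype=float32), np.float32(0.067)] 0.86
[(array([544.1,  -1.1,  41.7]), 0.6)]
[array([542.354,  -2.055], dtype=float32), array([303.769, 197.169], dtype=float32), np.float32(0.065)] 0.83
[(array([542.4,  -0.7,  38.2]), 0.67)]
[array([5.41517e+02, 1.75000e-01], dtype=float32), array([303.142, 197.565], dtype=float32), np.float32(0.071)] 0.87
 t72.5 tcp [483.8  -2.  430. ] gap0.999 gf0.0 F [ 0.4 -1.1 -0. ]
```

View pics/cov.png

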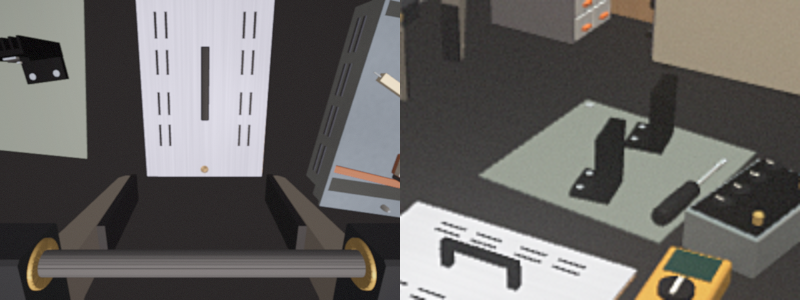

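The cover is where I laid it (within 2 mm and 0.003 rad), and both sinks stand apart on the mat. Now returning the cover to the box.

```bash
python3 - <<'E'
from h import *
q=down(PY)
bot.move_to([*PAD,290],q)
print(bot.move_linear([*PAD,208.4],speed=80,threshold=12))
bot.close_gripper(55);st("closed")
bot.move_linear([*PAD,225],speed=60);st("up")
bot.move_linear([*PAD,370],speed=150)
q=down(BY);bot.move_to([*BOX,370],q);st("over box")
bot.move_linear([*BOX,292],speed=120);bot.dwell(0.3);st("near")
hit=bot.move_linear([*BOX,267.5],speed=25,threshold=8);st("down %s"%hit)
snap("side","seat_side");snap("scene","seat_scene")
E
```

```text
False
closed t75.5 tcp [543.8  -2.  208.4] gap0.124 gf55.0 F [-0.6  0.4  0. ]
up t75.9 tcp [543.9  -2.  225.5] gap0.126 gf55.0 F [ 0.1 -0.2 -3.4]
over box t78.1 tcp [ 525.2 -287.7  369.6] gap0.119 gf55.0 F [ 0.4  0.3 -3.2]
near t79.2 tcp [ 525.  -289.1  292.7] gap0.126 gf55.0 F [ 0.4 -0.8 -3.7]
down True t80.1 tcp [ 524.8 -288.8  269.4] gap0.124 gf55.0 F [-0.1 -0.9  5.3]
```

Contact came at 269.4, the same height as the original seat. Releasing and checking.

```bash
python3 - <<'E'
from h import *
bot.release();p=bot.read_state()["tcp_pos"]
bot.move_linear(p+[0,0,100],speed=120)
bot.move_to([300,-250,450],down(BY))
for c in ["scene","side"]:
    k,im=snap(c,"fin_"+c)
    print([(np.round(d["position"],1),round(d["conf"],2)) for d in finder.place_of(c,"cover_grip")[:1]])
    for n in ["screwdriver","multimeter","spool","capacitor"]: print(n,[np.round(d["position"]) for d in finder.place_of(c,n)[:1]])
T=np.hstack([cv2.imread("pics/fin_scene.png")[110:410,90:490],cv2.resize(cv2.imread("pics/fin_side.png"),(400,300))])
cv2.imwrite("pics/fin.png",T);st()
E
```

```text
[(array([ 524.8, -288.9,  100.2]), 0.68)]
screwdriver [array([669., 287.,   2.])]
multimeter [array([757.,  67.,   3.])]
spool [array([ 770., -144.,   -6.])]
capacitor [array([ 751., -275.,    2.])]
[(array([ 524.2, -283.4,   97.7]), 0.98)]
screwdriver [array([674., 287.,   2.])]
multimeter [array([758.,  63.,   0.])]
spool [array([ 768., -145.,   -1.])]
capacitor [array([ 756., -272.,   -3.])]
 t83.9 tcp [ 300.1 -250.   450. ] gap1.002 gf0.0 F [ 0.1 -0.2  0. ]
```

View pics/fin.png

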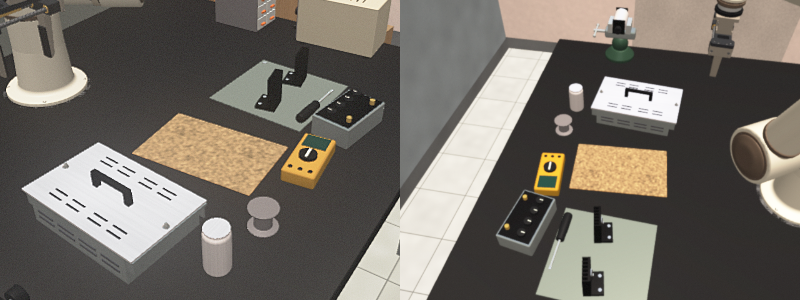

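The cover is seated with its pins through the holes (around (66,166) and (166,226) in the left picture). Both sinks stand apart on the mat, and nothing else on the bench has moved.

```bash
python3 -c "
from plant import workorder
print(workorder.hand_in())"
```

```text
the job is handed in; nothing more can be done
None
```

I handed the job in at about 84 s: both heatsinks in the box (there was no third) stand on their feet on the mat without touching, the cover is back down over its two pins, and the bench items are where they were; inside the box, I pushed the transformer aside to make finger room and slid the resistor along while gripping a heatsink.

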